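# Stack the spring washers on the arbor

## Task

The conical spring washers belong on the upright arbor with their faces alternating: dome up, hollow up, dome up. The first one is already on it, dome up; put on the loose one that lies hollow up, then the loose one that lies dome up, each as it lies, so that both rest flat and fully down on the stack. Leave the plain flat washer where it lies.

Things in the scene. Friction and masses are not known exactly. Their poses are not given: they have to be found in the camera images.
- arbor: Fixed steel arbor: dark base plate 80x80x12 mm, 4 screw heads (4 mm high) at its corners, upright post 18 mm thick, straight to 50 mm, tapering to a 6 mm tip at 62 mm above the bench. The first conical washer (58 mm, dome up) is fixed on it, 12 to 24 mm above the bench: the next one's underside rests at 24 mm, the one after at 36 mm. Origin: post axis, underside of the plate on the bench; z up.
- washer_hollow_up: Loose conical spring washer, plain steel, 58 mm outside diameter, 26 mm bore, 12 mm high, about 90 g, lying hollow side up like a dish: it stands on the flat edge round its bore (26 to 36 mm diameter), its rim is on top; the rim's outer face is upright from 6 to 12 mm above its underside. Origin: on its axis at its underside; z up. Lies in any of three places.
- washer_dome_up: Loose conical spring washer of the same form turned over, plain steel, 58 mm outside diameter, 26 mm bore, 12 mm high, about 90 g, lying dome up: it stands on its wide rim, whose outer face is upright from 0 to 6 mm above its underside; the flat edge round its bore (26 to 36 mm diameter) is on top. Origin: on its axis at its underside; z up. Lies in any of three places.
- washer_flat: Loose flat washer, plain steel, 58 mm outside diameter, 26 mm bore, 6 mm thick, two plane faces. Not part of the stack. Origin: on its axis at its underside; z up. Lies in any of three places.

How it is judged:
By the outcome, as a careful person would: the job done as asked, in the order asked, and still so for the second after the job is handed in, with the robot touching nothing.
It also fails if it takes over 56 s, if anything falls off the work surface, if the arm or the gripper's body presses on something with over 40 N, if the wrist force passes 120 N, or if a joint passes its speed limit or range.

## Robot

A 7-joint arm with a two-finger parallel gripper is mounted at the origin on a cart in front of the work surface, level with it; the furniture and walls round the work are solid. World frame = base frame: x ahead of the robot, y to its left, z up, the work surface at z = 0. Lengths are in m, angles in rad, forces in N, time in s.
With the tool pointing down it reaches from about 0.4 to 0.875 m from the base axis. Payload 19.3 kg.
Tool frame: the origin (TCP) lies midway between the tips of the shut fingers; the grasp point (between the pads) lies 19 mm behind it; z points along the fingers, y is the line along which they close (so a half turn about z gives the same grasp; the last joint's range is limited). The gripper opens to 85 mm and grips with 20 to 120 N. Pads are 22 mm wide; open, the fingers measure 114 mm over their backs; the gripper's body (76 mm by 85 mm) begins 54 mm behind the grasp point. The pads swing forward as they close: fully open they stand 13 mm farther back than shut.
Start: joints at [1.23, 0.521, -0.036, 1.599, 0.021, 1.021, -0.113], TCP at [0.167, -0.602, 0.231] pointing down, gripper open.
Joint ranges: [-2.91, 2.91], [-0.3, 2.13], [-1.5, 1.42], [0.17, 2.43], [-1.26, 4.41], [0.16, 1.93], [-2.52, 2.52]. Speed limits (rad/s): [1.89, 1.89, 2.39, 2.39, 3.01, 3.01, 3.01].

## Interface

Orientations are given as [roll, pitch, yaw] about the fixed x, y, z axes, in that order (R = Rz(yaw) Ry(pitch) Rx(roll)).
In Python, from workcell import bot gives the robot as it stands.
- The arm moves only by the tool move_arm, never from a script. Its argument "moves" is a list that holds one entry, the list of rows, each a list of 7 numbers: the opening, from 0 (shut) to 1 (fully open), then the shift along the tool's x, y, z in units of 1000 mm (1.0 is 1000 mm), then the turn, a rotation vector about the tool's x, y, z in units of 2 pi rad (1.0 is 2 pi rad). A call has 1 to 5 rows; each row is the pose to reach, as a shift and turn from the pose commanded when the call began, along the tool's axes at that moment, turning the shorter way round; what a row does not reach only later rows make up. A row lasts 1/10 s, in which the tool goes at most 50 mm and 8.59 degrees, less where a joint would pass 70% of its speed; a pose out of reach is approached as far as the arm can. A call with a number of a shift or a turn outside -1 to 1 is refused whole. A call with a gripper value outside its range is refused whole. The fingers move at their own pace and stop on an object; "force" is the grip in N (left out, the last holds). Time passes only in rows, so rows that repeat a pose let the fingers close. It gives the time, the measured TCP pose, the force, the opening and the grip force at its end, in the units of the state.
- bot.observe(): the state, without advancing time (a new reading comes with each control period).
- bot.grab_frame(name): name is "side" or "top" or "wrist"; returns the picture (420x560x3 uint8, red, green, blue); there is no depth.
- bot.camera_params(name): a dict with "vertical_fov" (degrees; the focal length in pixels is half the picture's height over the tangent of half this angle, whatever the lens; pixels are square), "cx", "cy" (the principal point, pixels), "R" (3x3) and "t" (3): a world point X has camera coordinates R X + t. Camera axes: x right, y down, z forward; pixel columns grow to the right and rows downward; lengths in m; the calibration is good to about 2 mm. A picture is of the moment at which its call begins: read the wrist's pose just before it. camera_params takes no time and is no camera call; for the wrist camera it gives the pose at the moment of the call.
- bot.job_done(): hands the job in; it is judged then, once.
The state is a dict: "clock": time; "qpos": joint angles; "qd": joint speeds; "joint_efforts": joint torques, N m; "position": TCP position; "tool_rot": TCP orientation; "force": force on the tool from outside, world axes, zero at the start; "moment": the same for the moment, N m; "grip_width": finger opening in m; "finger_force": force on a finger pad.
Only numpy, scipy, OpenCV 4.12 (cv2) and the standard library are available. Lean on these libraries where they do the work, as an engineer would, in place of code of your own. Each camera call takes 0.05 s, during which the arm holds its last target. There are 200 camera calls.

## Working session

There is one attempt and no reset: what is moved stays moved. The work goes in short steps, Python scripts to look and compute and a tool call to move; the robot and the scene stay as the last step left them, time stands still between calls to the robot, and variables do not carry over. Pictures are saved under pics/ and viewed, at most 10 in all, crops included, and the job is handed in when it is done.

Besides the shell and the picture viewer there is one more tool, called after "Emit:" by a JSON object that holds its "api" and its "payload". move_arm: Moves the arm, as the interface text tells. Shifts and turns lie within -1 to 1; 1 stands for 1000 mm of shift or 2 pi rad of turn. Its arguments: {"type":"object","properties":{"moves":{"type":"array"},"force":{"type":"number"}},"required":["moves"]}

```bash
mkdir -p pics; ls; python3 - <<'E'
from workcell import bot
import cv2,numpy as np
s=bot.observe();print({k:np.round(v,4).tolist() for k,v in s.items()})
a=bot.grab_frame("top");b=bot.grab_frame("side")
for n,i in(("top0",a),("side0",b)):cv2.imwrite(f"pics/{n}.png",i[:,:,::-1])
for n in("top","side","wrist"):print(n,bot.camera_params(n))
E
```

```text
pics
{'clock': 0.0, 'qpos': [1.2298, 0.522, -0.0363, 1.6, 0.0212, 1.0211, -0.1128], 'qd': [-0.0011, 0.0012, 0.0008, -0.0011, -0.0007, 0.0011, -0.0005], 'joint_efforts': [-0.0008, -92.7089, 1.9789, -36.991, 0.0177, 0.0083, 0.0001], 'position': [0.1671, -0.6019, 0.2307], 'tool_rot': [-3.1405, 0.0001, 0.2708], 'force': [-0.1462, -0.7714, -0.3596], 'moment': [0.0528, 0.0078, 0.018], 'finger_force': 0.0, 'grip_width': 0.0852}
top {'vertical_fov': 57.61062295653974, 'cx': 270.716499703898, 'cy': 214.53917296911823, 'R': array([[ 0.00821626, -0.9998294 ,  0.01654254],
       [-0.99528233, -0.00977597, -0.09652726],
       [ 0.09667252, -0.01567141, -0.99519286]]), 't': array([-0.05082337,  0.50595017,  0.86172296])}
side {'vertical_fov': 46.40966248495682, 'cx': 281.36948955400425, 'cy': 209.67703129017164, 'R': array([[ 0.99937499,  0.03339685, -0.01158797],
       [ 0.00980901, -0.57691874, -0.81674265],
       [-0.03396195,  0.81611851, -0.57688575]]), 't': array([-0.4926905 , -0.00505026,  1.08460558])}
wrist {'vertical_fov': 67.65441288104086, 'cx': 272.8569561114008, 'cy': 205.35483130755495, 'R': array([[ 2.67766172e-01, -9.63483467e-01, -9.41422232e-04],
       [-9.17930875e-01, -2.55403086e-01,  3.03598703e-01],
       [-2.92752773e-01, -8.04293020e-02, -9.52799528e-01]]), 't': array([-0.62459584, -0.03991991,  0.38023925])}
```

View pics/top0.png

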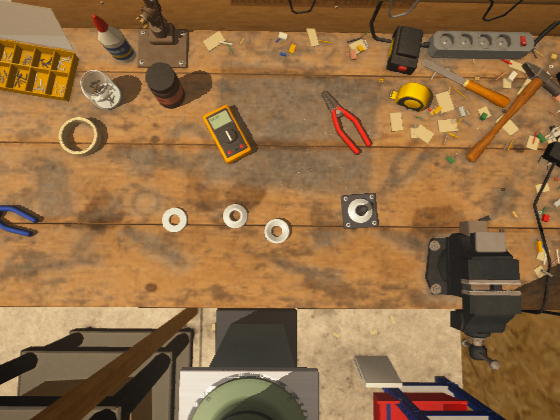

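View pics/side0.png

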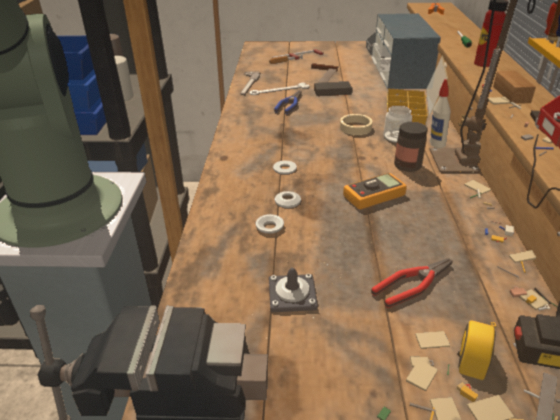

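The top view shows three washers at about (175,219), (235,215) and (277,231), with the arbor at (360,210). The side view shows the same three at (285,167), (287,199) and (269,225), with the arbor at (292,290). I'll enlarge both to tell the washers apart.

```bash
python3 - <<'E'
import cv2,numpy as np
a=cv2.imread("pics/top0.png")[185:250,150:390];b=cv2.imread("pics/side0.png")[150:315,235:335]
a=cv2.resize(a,None,fx=3.3,fy=3.3,interpolation=2)
l=[cv2.resize(b[0:90,15:85],None,fx=4,fy=4,interpolation=2),cv2.resize(b[75:165,15:85],None,fx=4,fy=4,interpolation=2)]
bb=np.hstack(l);c=np.zeros((a.shape[0]+bb.shape[0],max(a.shape[1],bb.shape[1]),3),np.uint8)
c[:a.shape[0],:a.shape[1]]=a;c[a.shape[0]:,:bb.shape[1]]=bb;print(a.shape,c.shape)
cv2.imwrite("pics/crop1.png",c)
E
```

```text
(214, 792, 3) (574, 792, 3)
```

View pics/crop1.png

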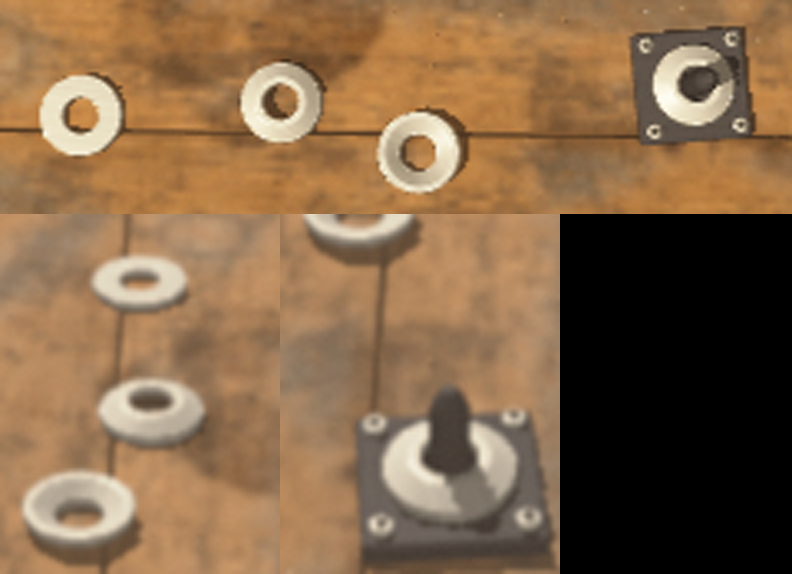

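The crop settles it:
- **Flat washer:** left, top view (174.5,219.8).
- **Dome-up washer:** middle, (235.3,215.9).
- **Hollow-up washer:** right, rim centre at (277.1,231.1).
- **Arbor:** mean of the screw heads at (359.9,210.8), and about (292.4,289) in the side view.

```bash
cat > h.py <<'E'
import numpy as np,cv2
from workcell import bot
def ray(p,px):
    f=210/np.tan(np.radians(p["vertical_fov"]/2));R=np.array(p["R"]);t=np.array(p["t"])
    d=R.T@np.array([(px[0]-p["cx"])/f,(px[1]-p["cy"])/f,1]);return -R.T@t,d/np.linalg.norm(d)
def at_z(p,px,z):
    c,d=ray(p,px);return c+d*(z-c[2])/d[2]
def tri(L):
    A=0;b=0
    for p,px in L:
        c,d=ray(p,px);P=np.eye(3)-np.outer(d,d);A=A+P;b=b+P@c
    return np.linalg.solve(A,b)
E
python3 - <<'E'
from h import *
T=bot.camera_params("top");S=bot.camera_params("side")
for n,a,b,z in(("dome",(235.3,215.9),(250+151.5/4,150+(410-214)/4),.005),("hollow",(277.1,231.1),(269.75,222.2),.012),("screws",(359.9,210.8),(292.4,289),.016),("flat",(174.5,219.8),(250+139/4,150+(280-214)/4),.006)):
    print(n,tri([(T,a),(S,b)]).round(4),at_z(T,a,z).round(4),at_z(S,b,z).round(4))
E
```

```text
dome [0.5054 0.0376 0.0024] [0.5043 0.0373 0.005 ] [0.5064 0.034  0.005 ]
hollow [ 0.47   -0.0617  0.0112] [ 0.4688 -0.0618  0.012 ] [ 0.4712 -0.0625  0.012 ]
screws [ 0.5197 -0.2571  0.0131] [ 0.5182 -0.2565  0.016 ] [ 0.5209 -0.2599  0.016 ]
flat [0.4946 0.1811 0.0027] [0.4935 0.1803 0.006 ] [0.4955 0.1757 0.006 ]
```

Emit:
{"api": "move_arm", "payload": {"moves": [[[0.85,0.4365,-0.439,0.03,0,0,0.0431],[0.85,0.4365,-0.439,0.03,0,0,0.0431],[0.85,0.4365,-0.439,0.03,0,0,0.0431],[0.85,0.4365,-0.439,0.03,0,0,0.0431],[0.85,0.4365,-0.439,0.03,0,0,0.0431]]], "force": 60}}

```text
clock: 0.6
position: [0.29, -0.3826, 0.219]
tool_rot: [-3.142, 0.0, -0.0]
force: [1.7, -0.0, -0.0]
grip_width: 0.0725
finger_force: 0.0
```

Emit:
{"api": "move_arm", "payload": {"moves": [[[0.85,0.18,-0.321,0.019,0,0,0],[0.85,0.18,-0.321,0.019,0,0,0],[0.85,0.18,-0.321,0.019,0,0,0],[0.85,0.18,-0.321,0.019,0,0,0],[0.85,0.18,-0.321,0.019,0,0,0]]]}}

```text
clock: 1.1
position: [0.4121, -0.1649, 0.2063]
tool_rot: [3.141, -0.0, -0.0]
force: [1.5, -1.2, 0.3]
grip_width: 0.0727
finger_force: 0.0
```

Emit:
{"api": "move_arm", "payload": {"moves": [[[0.85,0.07,-0.11,0.019,0,0,0],[0.85,0.07,-0.11,0.019,0,0,0],[0.85,0.07,-0.11,0.019,0,0,0],[0.85,0.07,-0.11,0.019,0,0,0]]]}}

```text
clock: 1.5
position: [0.483, -0.0525, 0.1865]
tool_rot: [-3.14, 0.0, 0.006]
force: [-1.2, -0.8, 1.0]
grip_width: 0.0727
finger_force: 0.0
```

```bash
python3 - <<'E'
from h import *
import pickle
p=bot.camera_params("wrist");s=bot.observe();i=bot.grab_frame("wrist");cv2.imwrite("pics/w1.png",i[:,:,::-1])
pickle.dump(p,open("w1.pkl","wb"))
print(s["clock"],s["position"],s["tool_rot"],s["grip_width"]);print((-p["R"].T@p["t"]).round(4))
E
```

```text
1.5 [ 0.48302821 -0.05249902  0.18650765] [-3.13996374e+00  3.65720267e-04  5.62988248e-03] 0.07265247953552448
[ 0.5607 -0.0524  0.3295]
```

View pics/w1.png

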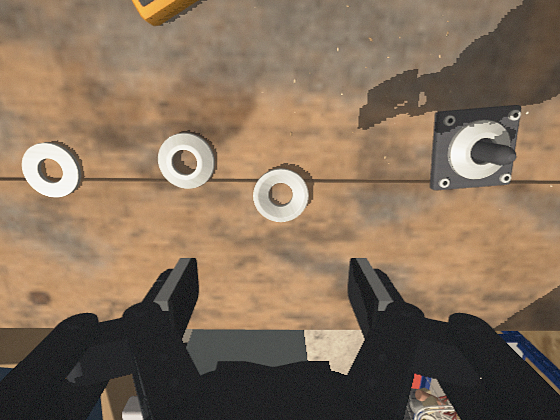

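The wrist view shows the hollow-up rim centred at about (280.8,194.8), the dome-up washer at (186.8,160.5), and the arbor screws averaging (478.9,150). The inner edges of the fingertips are at (197,261) and (350,261).

```bash
python3 - <<'E'
from h import *
import pickle
p=pickle.load(open("w1.pkl","rb"));i=cv2.imread("pics/w1.png")
T=bot.camera_params("top")
print(at_z(p,(280.8,194.8),.012),at_z(p,(186.8,160.5),.004),at_z(p,(478.9,150),.016))
for a,b in(((277.1,231.1),(280.8,194.8)),((235.3,215.9),(186.8,160.5)),((359.9,210.8),(478.9,150))):print(tri([(T,a),(p,b)]).round(4))
m=(i.min(2)>175).astype(np.uint8)
n,l,st,c=cv2.connectedComponentsWithStats(m)
print([(st[k].tolist(),c[k].round(1).tolist()) for k in range(1,n) if st[k,4]>500])
f=313.4;d=f*.07265/153;o,r=ray(p,(273.5,261));print("tip",o+r*d/(p["R"][2]@r))
E
```

```text
[ 0.47116007 -0.06079355  0.012     ] [0.50544152 0.03754892 0.004     ] [ 0.51972793 -0.25680225  0.016     ]
[ 0.4691 -0.0615  0.0049]
[0.5048 0.0379 0.0016]
[ 0.519  -0.2573  0.0146]
[([450, 122, 52, 57, 1550], [471.5, 151.3]), ([158, 134, 54, 55, 1543], [181.6, 161.4]), ([22, 143, 56, 54, 1868], [49.5, 169.7]), ([253, 169, 55, 53, 1514], [282.7, 194.6])]
tip [ 0.49032126 -0.05289322  0.19577586]
```

Emit:
{"api": "move_arm", "payload": {"moves": [[[0.85,-0.012,0.0085,0.05,0,0,0],[0.85,-0.012,0.0085,0.1,0,0,0],[0.85,-0.012,0.0085,0.14,0,0,0],[0.85,-0.012,0.0085,0.14,0,0,0],[0.85,-0.012,0.0085,0.14,0,0,0]]]}}

```text
clock: 2.05
position: [0.4693, -0.0659, 0.048]
tool_rot: [3.141, 0.001, -0.001]
force: [0.7, 0.4, 0.5]
grip_width: 0.0725
finger_force: 0.0
```

```bash
python3 - <<'E'
from h import *
import pickle
p=bot.camera_params("wrist");s=bot.observe();i=bot.grab_frame("wrist");cv2.imwrite("pics/w2.png",i[:,:,::-1])
pickle.dump(p,open("w2.pkl","wb"))
print(s["clock"],s["position"],s["tool_rot"],s["grip_width"])
E
```

```text
2.05 [ 0.4692531  -0.06588697  0.04801393] [ 3.14130963e+00  1.24485204e-03 -7.91613812e-04] 0.07252063257342804
```

View pics/w2.png

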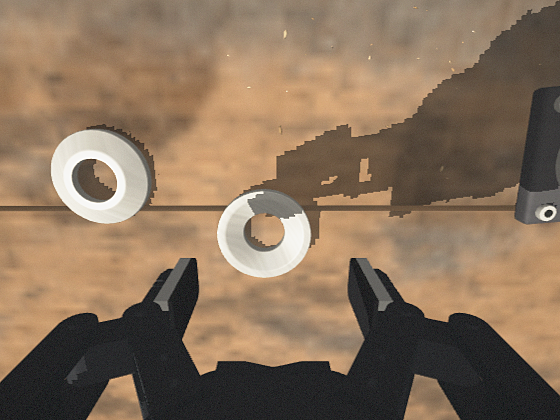

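From near, the hollow-up rim spans columns 217–311 and rows 190–277, so its centre is about (264.2,233.3). The dome-up rim is at about (101,176), partly hidden by its height.

```bash
python3 - <<'E'
from h import *
import pickle
p=pickle.load(open("w2.pkl","rb"));q=pickle.load(open("w1.pkl","rb"))
print(at_z(p,(264.2,233.3),.012),tri([(p,(264.2,233.3)),(q,(280.8,194.8))]),at_z(p,(102,176),.005))
E
```

```text
[ 0.47171356 -0.0606644   0.012     ] [ 0.47037752 -0.06072377  0.00899067] [0.50628836 0.0372979  0.005     ]
```

Emit:
{"api": "move_arm", "payload": {"moves": [[[0.85,0.0018,-0.005,0.025,0,0,0],[0.85,0.0018,-0.005,0.025,0,0,0],[0.85,0.0018,-0.005,0.025,0,0,0]]]}}

```text
clock: 2.4
position: [0.472, -0.0605, 0.0241]
tool_rot: [3.141, -0.002, -0.0]
force: [-0.7, 1.1, 0.3]
grip_width: 0.0727
finger_force: 0.0
```

Emit:
{"api": "move_arm", "payload": {"moves": [[[0.85,-0.001,0,0.027,0,0,0],[0.85,-0.001,0,0.027,0,0,0],[0.5,-0.001,0,0.027,0,0,0],[0.5,-0.001,0,0.027,0,0,0],[0.5,-0.001,0,0.027,0,0,0]]]}}

```text
clock: 2.9
position: [0.4707, -0.0605, -0.0027]
tool_rot: [3.141, -0.001, -0.0]
force: [-5.9, 0.6, 17.5]
grip_width: 0.0543
finger_force: 59.4
```

Emit:
{"api": "move_arm", "payload": {"moves": [[[0.5,0,0,0,0,0,0],[0.5,0,0,0,0,0,0],[0.5,0,0,0,0,0,0]]]}}

```text
clock: 3.2
position: [0.4708, -0.0604, -0.0027]
tool_rot: [3.141, -0.001, -0.0]
force: [-4.6, 0.6, 17.9]
grip_width: 0.054
finger_force: 59.5
```

```bash
python3 - <<'E'
from h import *
i=bot.grab_frame("wrist");j=bot.grab_frame("side")
w=cv2.resize(i[180:380,140:420],None,fx=1.5,fy=1.5);k=cv2.resize(j[190:260,225:330],None,fx=3.6,fy=3.6,interpolation=2)
H=max(w.shape[0],k.shape[0]);c=np.zeros((H,w.shape[1]+k.shape[1],3),np.uint8);c[:w.shape[0],:w.shape[1]]=w;c[:k.shape[0],w.shape[1]:]=k
print(c.shape);cv2.imwrite("pics/g1.png",c[:,:,::-1])
E
```

```text
(300, 798, 3)
```

View pics/g1.png

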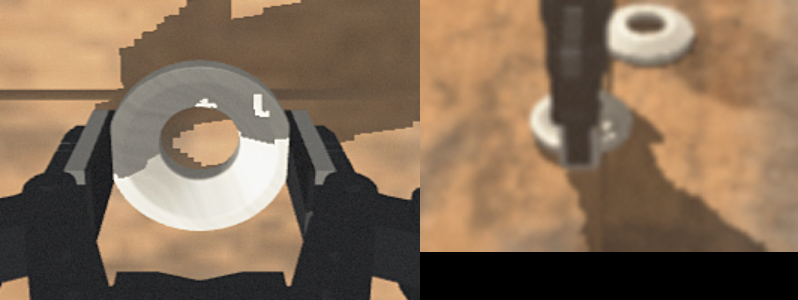

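The fingers stand on either side of the washer and hold it centrally, with no visible tilt. The upward force is probably the pads pushing forward as they closed, so I'll lift and check.

Emit:
{"api": "move_arm", "payload": {"moves": [[[0.5,0,0,-0.03,0,0,0],[0.5,0,0,-0.08,0,0,0],[0.5,0,0,-0.1,0,0,0],[0.5,0,0,-0.1,0,0,0],[0.5,0,0,-0.1,0,0,0]]]}}

```text
clock: 3.8
position: [0.4706, -0.0605, 0.0964]
tool_rot: [3.141, -0.002, -0.0]
force: [-0.3, 0.7, -2.8]
grip_width: 0.0541
finger_force: 64.4
```

```bash
python3 - <<'E'
from h import *
import pickle
p=bot.camera_params("wrist");s=bot.observe();i=bot.grab_frame("wrist");j=bot.grab_frame("side")
pickle.dump(p,open("w3.pkl","wb"))
print(s["clock"],s["position"],s["tool_rot"],s["grip_width"])
w=cv2.resize(i[180:380,140:420],None,fx=1.5,fy=1.5);k=cv2.resize(j[120:220,215:320],None,fx=3.6,fy=3.6,interpolation=2)
H=max(w.shape[0],k.shape[0]);c=np.zeros((H,w.shape[1]+k.shape[1],3),np.uint8);c[:w.shape[0],:w.shape[1]]=w;c[:k.shape[0],w.shape[1]:]=k
cv2.imwrite("pics/g2.png",c[:,:,::-1])
E
```

```text
3.8 [ 0.47063419 -0.06050454  0.09635457] [ 3.14136778e+00 -1.74824705e-03 -4.28660166e-04] 0.054111027139765545
```

View pics/g2.png

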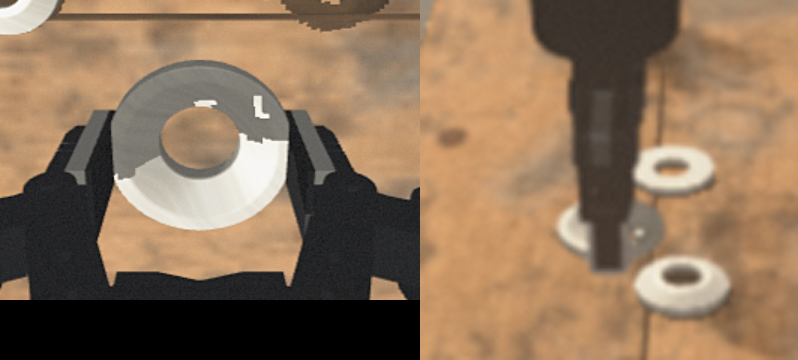

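The washer is held level and unchanged, with its far outer face showing as a thin band. Rim centre reads about (273.7,279) in full wrist pixels. Next I'll stop short of the arbor with the washer in hand.

Emit:
{"api": "move_arm", "payload": {"moves": [[[0.5,-0.03,0.197,-0.009,0,0,0],[0.5,-0.03,0.197,-0.009,0,0,0],[0.5,-0.03,0.197,-0.009,0,0,0],[0.5,-0.03,0.197,-0.009,0,0,0],[0.5,-0.03,0.197,-0.009,0,0,0]]]}}

```text
clock: 4.4
position: [0.4377, -0.2638, 0.1034]
tool_rot: [3.14, 0.002, -0.009]
force: [-0.1, 1.4, -1.0]
grip_width: 0.054
finger_force: 64.4
```

Emit:
{"api": "move_arm", "payload": {"moves": [[[0.5,0,0,0,0,0,0],[0.5,0,0,0,0,0,0]]]}}

```text
clock: 4.6
position: [0.4403, -0.2561, 0.1036]
tool_rot: [-3.14, 0.001, 0.001]
force: [-0.3, 0.7, -1.3]
grip_width: 0.0544
finger_force: 64.4
```

```bash
python3 - <<'E'
from h import *
import pickle
q=pickle.load(open("w3.pkl","rb"))
print("washer in hand at TCP .4706,-.0605:",at_z(q,(273.7,279),.0964+.0147),at_z(q,(273.7,276.7),.0964+.0117))
p=bot.camera_params("wrist");s=bot.observe();i=bot.grab_frame("wrist")
pickle.dump(p,open("w4.pkl","wb"))
print(s["clock"],s["position"],s["tool_rot"],s["grip_width"])
cv2.imwrite("pics/w4.png",cv2.resize(i[60:360,80:480],None,fx=2,fy=2)[:,:,::-1])
E
```

```text
washer in hand at TCP .4706,-.0605: [ 0.47148237 -0.06099557  0.1111    ] [ 0.47092997 -0.06100499  0.1081    ]
4.6 [ 0.44027673 -0.25607105  0.10359398] [-3.14043284e+00  1.16655856e-03  1.13477776e-03] 0.05438305786980027
```

View pics/w4.png

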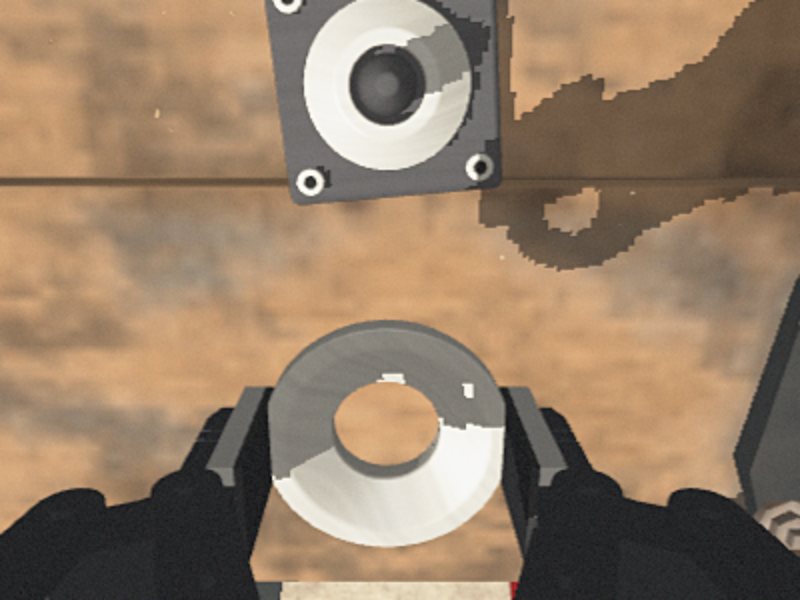

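The post tip is at crop (386,84), full (273,102). The fixed washer's rim centre is at about (273.7,101.5) and the held washer's bore is at column 273.5, so y already lines up. Now the x distance.

```bash
python3 - <<'E'
from h import *
import pickle
p=pickle.load(open("w4.pkl","rb"));q=pickle.load(open("w1.pkl","rb"))
print("tip",at_z(p,(273,102),.062),"rim",at_z(p,(273.7,101.5),.015))
f=lambda u,v:(80+u/2,60+v/2)
print("screws",[at_z(p,f(*a),.016).round(4).tolist() for a in((287,2),(310,182),(480,167))],(at_z(p,f(287,2),.016)+at_z(p,f(480,167),.016))/2)
z=.1036+.0147
print("washer",at_z(p,f(387,(328+546)/2),z), "tri post", tri([(p,f(386,84)),(q,(508,155.5))]))
E
```

```text
tip [ 0.5197258  -0.25611694  0.062     ] rim [ 0.5204838  -0.25658231  0.015     ]
screws [[0.5463, -0.2227, 0.016], [0.486, -0.2283, 0.016], [0.4916, -0.2903, 0.016]] [ 0.51893492 -0.25650105  0.016     ]
washer [ 0.44139355 -0.25650075  0.1183    ] tri post [ 0.52013741 -0.25619089  0.05700187]
```

Emit:
{"api": "move_arm", "payload": {"moves": [[[0.5,0.045,0,0,0,0,0],[0.5,0.0785,0,0.01,0,0,0],[0.5,0.0785,0,0.03,0,0,0],[0.5,0.0785,0,0.03,0,0,0],[0.5,0.0785,0,0.03,0,0,0]]]}}

```text
clock: 5.15
position: [0.5184, -0.2563, 0.0742]
tool_rot: [-3.141, 0.001, 0.001]
force: [-0.5, 0.3, -1.1]
grip_width: 0.0542
finger_force: 64.3
```

```bash
python3 - <<'E'
from h import *
p=bot.camera_params("wrist");s=bot.observe();i=bot.grab_frame("wrist")
print(s["clock"],s["position"],s["tool_rot"],s["force"])
print("tip px expected at", [ (lambda c:(313.37*c[0]/c[2]+p["cx"],313.37*c[1]/c[2]+p["cy"]))(p["R"]@np.array([.5197,-.2563,.062])+p["t"])])
cv2.imwrite("pics/w5.png",cv2.resize(i[180:380,140:420],None,fx=2,fy=2)[:,:,::-1])
E
```

```text
5.15 [ 0.51838067 -0.25628047  0.07421588] [-3.14103014e+00  1.49642711e-03  1.29170041e-03] [-0.52567957  0.26003638 -1.13704983]
tip px expected at [(np.float64(272.7136810346724), np.float64(252.1725126649278))]
```

View pics/w5.png

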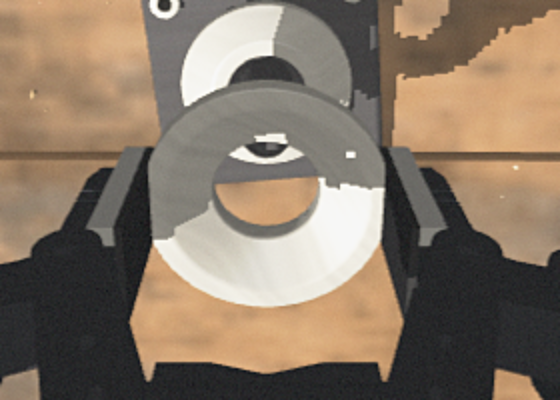

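The tip shows through the top of the bore where predicted, at about row 253, so it's aligned. Descending.

Emit:
{"api": "move_arm", "payload": {"moves": [[[0.5,0.0003,0,0.015,0,0,0],[0.5,0.0003,0,0.025,0,0,0],[0.5,0.0003,0,0.035,0,0,0],[0.5,0.0003,0,0.035,0,0,0]]]}}

```text
clock: 5.6
position: [0.5183, -0.2569, 0.0378]
tool_rot: [-3.141, 0.002, -0.0]
force: [0.5, 0.2, -1.8]
grip_width: 0.054
finger_force: 64.3
```

Emit:
{"api": "move_arm", "payload": {"moves": [[[0.5,0,0,0.008,0,0,0],[0.5,0,0,0.014,0,0,0],[0.5,0,0,0.015,0,0,0],[0.5,0,0,0.015,0,0,0]]]}}

```text
clock: 6.0
position: [0.5191, -0.2572, 0.0241]
tool_rot: [-3.141, 0.0, -0.0]
force: [0.2, 0.5, -0.2]
grip_width: 0.0538
finger_force: 64.4
```

Emit:
{"api": "move_arm", "payload": {"moves": [[[0.5,0,0,0.002,0,0,0],[0.5,0,0,0.002,0,0,0]]]}}

```text
clock: 6.2
position: [0.5192, -0.2573, 0.0223]
tool_rot: [3.142, -0.0, -0.0]
force: [0.4, -0.4, -1.3]
grip_width: 0.0542
finger_force: 64.4
```

Emit:
{"api": "move_arm", "payload": {"moves": [[[0.5,0,0,0.001,0,0,0],[0.5,0,0,0.001,0,0,0]]]}}

```text
clock: 6.4
position: [0.5193, -0.2573, 0.0216]
tool_rot: [3.141, -0.0, -0.0]
force: [-1.0, 1.2, 2.8]
grip_width: 0.054
finger_force: 64.7
```

Emit:
{"api": "move_arm", "payload": {"moves": [[[0.8,0,0,0.0003,0,0,0],[0.8,0,0,0,0,0,0],[0.8,0,0,0,0,0,0],[0.8,0,0,0,0,0,0]]]}}

```text
clock: 6.8
position: [0.5191, -0.2573, 0.0213]
tool_rot: [-3.142, 0.0, -0.0]
force: [-0.2, 0.4, 0.1]
grip_width: 0.0683
finger_force: 0.0
```

Emit:
{"api": "move_arm", "payload": {"moves": [[[0.85,0,0,-0.03,0,0,0],[0.85,0,0,-0.07,0,0,0],[0.85,0,0,-0.09,0,0,0],[0.85,0,0,-0.09,0,0,0],[0.85,0,0,-0.09,0,0,0]]]}}

```text
clock: 7.3
position: [0.5192, -0.2573, 0.1114]
tool_rot: [3.141, -0.001, -0.0]
force: [-0.9, 0.4, -1.0]
grip_width: 0.0729
finger_force: 0.0
```

```bash
python3 - <<'E'
from h import *
import pickle
p=bot.camera_params("wrist");s=bot.observe();i=bot.grab_frame("wrist")
pickle.dump((p,i),open("w6.pkl","wb"))
m=(i.min(2)>165).astype(np.uint8)
n,l,st,c=cv2.connectedComponentsWithStats(m)
print(s["clock"],s["position"],[(st[k].tolist(),c[k].round(1).tolist()) for k in range(1,n) if st[k,4]>200])
def pr(X):
    c=p["R"]@np.array(X)+p["t"];return (313.37*c[0]/c[2]+p["cx"],313.37*c[1]/c[2]+p["cy"])
def box(z,r,o=(.5195,-.2568)):
    P=np.array([pr((o[0]+r*np.cos(t),o[1]+r*np.sin(t),z)) for t in np.arange(0,6.3,.05)]);return P.min(0).round(1),P.max(0).round(1)
print("rim36",box(.036,.029),"rim38 tilted?",box(.040,.029))
E
```

```text
7.3 [ 0.51917534 -0.25734348  0.11144573] [([234, 173, 78, 80, 3398], [270.2, 215.2]), ([406, 406, 23, 14, 208], [416.3, 410.9])]
rim36 (array([232.7, 176.9]), array([311.2, 251. ])) rim38 tilted? (array([232. , 178.1]), array([311.8, 253.4]))
```

The seated washer's outline, columns 234–311 and bottom row 252, matches the predicted flat, fully down position (233–311, 251). Now the dome-up washer.

Emit:
{"api": "move_arm", "payload": {"moves": [[[0.85,-0.0137,-0.295,0.01,0,0,0],[0.85,-0.0137,-0.295,0.01,0,0,0],[0.85,-0.0137,-0.295,0.01,0,0,0],[0.85,-0.0137,-0.295,0.01,0,0,0],[0.85,-0.0137,-0.295,0.01,0,0,0]]]}}

```text
clock: 7.85
position: [0.5066, -0.0058, 0.1018]
tool_rot: [-3.142, 0.002, -0.0]
force: [2.4, 0.2, -0.1]
grip_width: 0.0726
finger_force: 0.0
```

Emit:
{"api": "move_arm", "payload": {"moves": [[[0.85,-0.003,-0.053,0.02,0,0,0],[0.85,-0.003,-0.053,0.045,0,0,0],[0.85,-0.003,-0.053,0.045,0,0,0],[0.85,-0.003,-0.053,0.045,0,0,0]]]}}

```text
clock: 8.25
position: [0.504, 0.0444, 0.0574]
tool_rot: [3.141, 0.002, -0.0]
force: [0.0, -0.5, 0.5]
grip_width: 0.0723
finger_force: 0.0
```

```bash
cat > d.py <<'E'
from h import *
import pickle
p=bot.camera_params("wrist");s=bot.observe();i=bot.grab_frame("wrist")
pickle.dump((p,i),open("w7.pkl","wb"))
m=(i.min(2)>120).astype(np.uint8)
n,l,st,c=cv2.connectedComponentsWithStats(m)
print(s["clock"],s["position"],s["tool_rot"],[(st[k].tolist(),c[k].round(1).tolist()) for k in range(1,n) if st[k,4]>800])
def pr(X):
    c=p["R"]@np.array(X)+p["t"];return (313.37*c[0]/c[2]+p["cx"],313.37*c[1]/c[2]+p["cy"])
o=(.5055,.0375);P=np.array([pr((o[0]+r*np.cos(t),o[1]+r*np.sin(t),z)) for t in np.arange(0,6.3,.05) for z,r in((0,.029),(.006,.029),(.012,.018))])
print("expected outline",P.min(0).round(1),P.max(0).round(1))
print("center dX,dY px per mm",np.subtract(pr((o[0]+.001,o[1],.006)),pr((*o,.006))),np.subtract(pr((o[0],o[1]+.001,.006)),pr((*o,.006))))
E
python3 d.py
```

```text
8.25 [0.50400603 0.04442594 0.05742155] [ 3.14071014e+00  2.20004022e-03 -3.98475393e-04] [([127, 0, 169, 120, 9933], [219.3, 55.6]), ([238, 184, 88, 82, 4387], [281.5, 223.8]), ([0, 189, 114, 90, 5166], [60.5, 234.2]), ([328, 210, 79, 38, 1202], [367.6, 229.7]), ([394, 264, 57, 38, 845], [420.5, 281.9])]
expected outline [239.4 180.9] [326.7 264.5]
center dX,dY px per mm [ 0.01474533 -1.40452915] [-1.50395585e+00  7.87223750e-04]
```

Emit:
{"api": "move_arm", "payload": {"moves": [[[0.85,0.0012,0.0064,0.033,0,0,0],[0.85,0.0012,0.0064,0.033,0,0,0],[0.85,0.0012,0.0064,0.033,0,0,0]]]}}

```text
clock: 8.6
position: [0.5058, 0.038, 0.0256]
tool_rot: [3.141, 0.0, -0.002]
force: [0.4, 1.0, 0.3]
grip_width: 0.0725
finger_force: 0.0
```

Emit:
{"api": "move_arm", "payload": {"moves": [[[0.85,-0.0005,0,0.029,0,0,0],[0.85,-0.0005,0,0.029,0,0,0],[0.5,-0.0005,0,0.029,0,0,0],[0.5,-0.0005,0,0.029,0,0,0],[0.5,-0.0005,0,0.029,0,0,0]]]}}

```text
clock: 9.1
position: [0.5057, 0.0389, -0.0022]
tool_rot: [-3.142, -0.001, -0.0]
force: [-4.1, -0.6, 11.9]
grip_width: 0.0542
finger_force: 60.7
```

Emit:
{"api": "move_arm", "payload": {"moves": [[[0.5,0,0,0,0,0,0],[0.5,0,0,0,0,0,0],[0.5,0,0,0,0,0,0]]]}}

```text
clock: 9.4
position: [0.5057, 0.0389, -0.0022]
tool_rot: [-3.142, -0.001, -0.0]
force: [-4.7, -1.1, 11.3]
grip_width: 0.0538
finger_force: 60.7
```

Emit:
{"api": "move_arm", "payload": {"moves": [[[0.5,0,0,-0.03,0,0,0],[0.5,0,0,-0.08,0,0,0],[0.5,0,0,-0.11,0,0,0],[0.5,0,0,-0.11,0,0,0],[0.5,0,0,-0.11,0,0,0]]]}}

```text
clock: 9.9
position: [0.5058, 0.0388, 0.1076]
tool_rot: [-3.141, -0.003, -0.0]
force: [-0.2, 0.1, -1.3]
grip_width: 0.0537
finger_force: 64.0
```

```bash
cat > e.py <<'E'
from h import *
import pickle
p=bot.camera_params("wrist");s=bot.observe();i=bot.grab_frame("wrist")
pickle.dump((p,i),open("w8.pkl","wb"))
print(s["clock"],s["position"],s["tool_rot"])
f=i.astype(int);sat=f.max(2)-f.min(2);m=((f.min(2)>75)&(sat<28)).astype(np.uint8);m[:170]=0
n,l,st,c=cv2.connectedComponentsWithStats(m)
print([(st[k].tolist(),c[k].round(1).tolist()) for k in range(1,n) if st[k,4]>500])
def pr(X):
    c=p["R"]@np.array(X)+p["t"];return (313.37*c[0]/c[2]+p["cx"],313.37*c[1]/c[2]+p["cy"])
o=s["position"]-[0,0,-.0025];P=np.array([pr((o[0]+r*np.cos(t),o[1]+r*np.sin(t),o[2]+z)) for t in np.arange(0,6.3,.05) for z,r in((0,.029),(.006,.029),(.012,.018))])
print("expected outline if centred on TCP",P.min(0).round(1),P.max(0).round(1))
E
python3 e.py
```

```text
9.9 [0.50584868 0.03881123 0.10764829] [-3.14137770e+00 -2.65425517e-03 -3.50468165e-04]
[([66, 184, 73, 67, 3177], [102.0, 216.3]), ([217, 215, 113, 109, 8228], [272.9, 267.9]), ([183, 253, 30, 50, 548], [197.4, 277.1]), ([334, 253, 29, 50, 559], [348.0, 276.9])]
expected outline if centred on TCP [212.7 213. ] [332.6 324. ]
```

The dome-up washer is held and centred on the TCP to within about 1 mm. Carrying it over to the arbor.

Emit:
{"api": "move_arm", "payload": {"moves": [[[0.5,0.0137,0.2956,-0.003,0,0,0],[0.5,0.0137,0.2956,-0.003,0,0,0],[0.5,0.0137,0.2956,-0.003,0,0,0],[0.5,0.0137,0.2956,-0.003,0,0,0],[0.5,0.0137,0.2956,-0.003,0,0,0]]]}}

```text
clock: 10.45
position: [0.516, -0.2126, 0.1076]
tool_rot: [-3.141, 0.002, 0.0]
force: [2.1, 0.4, -0.5]
grip_width: 0.0538
finger_force: 64.0
```

Emit:
{"api": "move_arm", "payload": {"moves": [[[0.5,0.003,0.05,0,0,0,0],[0.5,0.003,0.05,0,0,0,0],[0.5,0.003,0.05,0,0,0,0]]]}}

```text
clock: 10.75
position: [0.5189, -0.2616, 0.1073]
tool_rot: [-3.141, 0.002, -0.002]
force: [0.6, 0.8, -1.1]
grip_width: 0.0541
finger_force: 64.0
```

Emit:
{"api": "move_arm", "payload": {"moves": [[[0.5,0.0005,-0.0047,0.01,0,0,0],[0.5,0.0005,-0.0047,0.028,0,0,0],[0.5,0.0005,-0.0047,0.028,0,0,0],[0.5,0.0005,-0.0047,0.028,0,0,0]]]}}

```text
clock: 11.15
position: [0.5203, -0.2547, 0.08]
tool_rot: [-3.141, 0.001, 0.002]
force: [0.2, 0.1, -0.7]
grip_width: 0.0538
finger_force: 64.0
```

```bash
python3 e.py; python3 - <<'E'
import pickle,cv2
p,i=pickle.load(open("w8.pkl","rb"));cv2.imwrite("pics/w8.png",i[:,:,::-1])
E
```

```text
11.15 [ 0.52031356 -0.2546894   0.08001284] [-3.14085487e+00  1.17087337e-03  1.82320987e-03]
[([214, 170, 117, 155, 13422], [269.3, 244.4]), ([183, 253, 30, 50, 561], [197.5, 276.8]), ([334, 253, 29, 50, 563], [348.1, 276.8]), ([489, 296, 71, 40, 1165], [525.4, 309.7])]
expected outline if centred on TCP [212.7 213.2] [332.6 323.9]
```

Emit:
{"api": "move_arm", "payload": {"moves": [[[0.5,-0.0008,0.002,0.005,0,0,0],[0.5,-0.0008,0.002,0.018,0,0,0],[0.5,-0.0008,0.002,0.028,0,0,0],[0.5,-0.0008,0.002,0.028,0,0,0]]]}}

```text
clock: 11.6
position: [0.5186, -0.2577, 0.0506]
tool_rot: [-3.141, 0.002, 0.0]
force: [-0.5, 0.7, -1.4]
grip_width: 0.054
finger_force: 64.0
```

Emit:
{"api": "move_arm", "payload": {"moves": [[[0.5,0,0,0.008,0,0,0],[0.5,0,0,0.015,0,0,0],[0.5,0,0,0.015,0,0,0]]]}}

```text
clock: 11.9
position: [0.5191, -0.2578, 0.0364]
tool_rot: [-3.141, 0.001, 0.0]
force: [-0.7, -0.1, -0.2]
grip_width: 0.0537
finger_force: 64.0
```

Emit:
{"api": "move_arm", "payload": {"moves": [[[0.5,0,-0.0008,0.0018,0,0,0],[0.5,0,-0.0008,0.0018,0,0,0]]]}}

```text
clock: 12.1
position: [0.5196, -0.2572, 0.0356]
tool_rot: [-3.142, -0.0, 0.0]
force: [0.6, 1.3, -1.1]
grip_width: 0.0537
finger_force: 64.0
```

Emit:
{"api": "move_arm", "payload": {"moves": [[[0.5,0,0,0.001,0,0,0],[0.5,0,0,0.001,0,0,0]]]}}

```text
clock: 12.3
position: [0.5196, -0.2574, 0.0347]
tool_rot: [3.141, -0.0, -0.0]
force: [-0.2, -0.3, -1.1]
grip_width: 0.054
finger_force: 64.0
```

Emit:
{"api": "move_arm", "payload": {"moves": [[[0.5,0,0,0.001,0,0,0],[0.5,0,0,0.001,0,0,0]]]}}

```text
clock: 12.5
position: [0.5197, -0.2574, 0.0339]
tool_rot: [3.141, -0.0, -0.0]
force: [-1.0, 0.9, 4.8]
grip_width: 0.0537
finger_force: 64.7
```

Emit:
{"api": "move_arm", "payload": {"moves": [[[0.5,0,0,0.0008,0,0,0],[0.5,0,0,0.0008,0,0,0]]]}}

```text
clock: 12.7
position: [0.5198, -0.2574, 0.0338]
tool_rot: [3.141, -0.001, -0.0]
force: [-6.0, 2.5, 19.6]
grip_width: 0.054
finger_force: 66.2
```

Contact came at the expected height, so release and back off.

Emit:
{"api": "move_arm", "payload": {"moves": [[[0.8,0,0,-0.0006,0,0,0],[0.8,0,0,-0.0006,0,0,0],[0.8,0,0,-0.0006,0,0,0],[0.8,0,0,-0.0006,0,0,0]]]}}

```text
clock: 13.1
position: [0.5195, -0.2573, 0.0332]
tool_rot: [-3.141, 0.0, -0.0]
force: [-0.4, 0.7, -0.1]
grip_width: 0.0683
finger_force: 0.0
```

Emit:
{"api": "move_arm", "payload": {"moves": [[[0.8,0,0,-0.02,0,0,0],[0.85,0,0,-0.05,0,0,0],[0.85,-0.03,0,-0.1,0,0,0],[0.85,-0.07,0,-0.12,0,0,0],[0.85,-0.07,0,-0.12,0,0,0]]]}}

```text
clock: 13.6
position: [0.4465, -0.2586, 0.1563]
tool_rot: [3.139, -0.001, -0.003]
force: [-0.6, -0.2, -0.1]
grip_width: 0.0721
finger_force: 0.0
```

```bash
python3 - <<'E'
from h import *
i=bot.grab_frame("wrist");j=bot.grab_frame("side");s=bot.observe();p=bot.camera_params("wrist")
c=p["R"]@np.array([.5195,-.257,.045])+p["t"];u,v=int(313*c[0]/c[2]+p["cx"]),int(313*c[1]/c[2]+p["cy"]);print(s["clock"],s["position"],u,v)
v0=max(v-75,0);w=cv2.resize(i[v0:v0+150,u-70:u+70],None,fx=2.6,fy=2.6);k=cv2.resize(j[245:330,240:345],None,fx=4,fy=4,interpolation=2)
H=max(w.shape[0],k.shape[0]);c=np.zeros((H,w.shape[1]+k.shape[1],3),np.uint8);c[:w.shape[0],:w.shape[1]]=w;c[:k.shape[0],w.shape[1]:]=k
print(c.shape);cv2.imwrite("pics/end.png",c[:,:,::-1])
E
```

```text
13.7 [ 0.44940758 -0.25779678  0.15423724] 271 116
(390, 784, 3)
```

View pics/end.png

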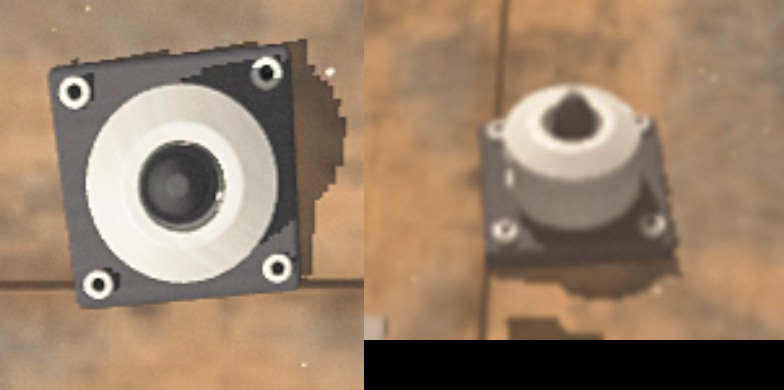

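The stack is level. The top washer is dome up at about (182,183) in the left crop, with the post inside its bore at (180,185). The gripper is clear, so I'm handing in.

```bash
python3 -c "
from workcell import bot
print(bot.job_done())"
```

```text
the job is handed in; nothing more can be done
None
```

I put the hollow-up washer and then the dome-up one on the arbor; both look flat and fully down, the flat washer was left untouched, and I handed the job in at about 13.7 s (no verdict was returned).

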